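# Put the dried float body away in its deep bin

## Task

Take the plump barrel-shaped wooden float out of its drying cradle, lay it on the open two-rail rest and let go of it there. Then take it again by its two ends, the only way the fingers fit between the sides of the long narrow deep bin, and lower it gently, held all the way down and without knocking the bin, until it lies lengthways on the bottom. Let go and leave everything else where it stands.

Things in the scene. Friction and masses are not known exactly. Their poses are not given: they have to be found in the camera images.
- float: The float to put away: a plump plain wooden barrel lying on its side, 66 mm long, 48 mm thick over its middle, tapering to flat round ends 28 mm across; about 80 g. Its origin is its centre; its x axis is its long axis (either way round).
- cradle: Drying cradle, fixed: plywood base 100 x 60 x 8 mm with two short rails (30 mm long, 32 mm apart) along its x axis on which the float lies, and an upright cheek 44 mm wide and 58 mm high close to each end of the float, which keep fingers away from the ends; its flanks (+y, -y) are free. Origin: underside centre. The float's centre lies 41 mm above it, long axis along x.
- rest: Open rest, fixed: the same base (100 x 60 x 8 mm) and the same two short rails (30 mm long, 32 mm apart, tops 22 mm up) along its x axis, but without end cheeks. Origin: underside centre. A float laid on it along x has its centre 41 mm above the origin and overhangs the rails at both ends.
- bin: Long narrow deep bin, fixed, white plastic, open at the top: outside 180 mm (x) x 72 mm (y) x 78 mm high, inside 170 x 62 mm, walls 5 mm. Its padded floor is a shallow trough, 9 mm above the underside along the middle line and 15 mm at the sides. Origin: underside centre; x is its long axis. A float lying in it along x has its centre 33 to 34 mm above the origin.
- tub: Bystander, fixed: square white tub 115 x 115 x 60 mm with turned odds and ends. Not for this float. Origin: underside centre.
- slim_float: Bystander: slim wooden float, 120 mm long, 23 mm thick, on its own low two-post holder. Origin: its centre.
- mug: Bystander: large white mug, 88 mm across, 120 mm high. Origin: underside centre.
- paint_a: Bystander: paint jar, 44 mm across, 70 mm high. Origin: underside centre.
- paint_b: Bystander: paint jar, 44 mm across, 70 mm high. Origin: underside centre.
- tape: Bystander: roll of tape lying flat, 100 mm across, 24 mm high. Origin: underside centre.
- glue: Bystander: glue bottle, 50 mm across, 130 mm high. Origin: underside centre.
- sanding_block: Bystander: cork sanding block, 100 x 55 x 30 mm. Origin: underside centre.
There are look-alikes about, which are no part of the job. Leave any red look-alike of the float alone.

How it is judged (in metres and radians):
On the way, in this order (a step that is already met when the one before it is completed fails the run):
1. the float lies on the rails of the open rest, let go (horizontal distance between float and rest below 0.02 m and z of float in the frame of rest below 0.047 m and angle between the x axis of float and the x axis of rest, either way round below 0.3 rad and contact force between the fingers and float below 0.05 N and linear speed of float below 0.03 m/s), for 0.2 s.
2. the float, still held, is down in the bin, within 12 mm of the bottom (x of float in the frame of bin between -0.06 and 0.06 m and y of float in the frame of bin between -0.02 and 0.02 m and z of float in the frame of bin between 0.02 and 0.0455 m and contact force between the fingers and float above 1 N), for 0.02 s.
At the end, for the whole second after the job is handed in: The float lies in the long narrow bin, on its bottom (centre 20 to 41 mm above the bin's underside, within 60 mm of the middle lengthways and 20 mm sideways), its long axis within 0.3 rad of the bin's, released and at rest (x of float in the frame of bin between -0.06 and 0.06 m and y of float in the frame of bin between -0.02 and 0.02 m and z of float in the frame of bin between 0.02 and 0.041 m and angle between the x axis of float and the x axis of bin, either way round below 0.3 rad and contact force between the fingers and float below 0.05 N and linear speed of float below 0.03 m/s); the robot touches nothing.
It fails at once if the float strikes or is pressed on the bin with more than 30 N (contact force between float and bin above 30 N).
It fails at once if the bin is knocked by the robot (over 30 N) (contact force between the arm and bin above 30 N).
It fails at once if the bin is knocked by the fingers (over 30 N) (contact force between the fingers and bin above 30 N).
It fails at once if a bystander is moved by more than 30 mm (distance of any of slim_float, mug, paint_a, paint_b, tape, glue, sanding_block from where it was at the start of the episode above 0.03 m).
It also fails if it takes over 64 s, if anything falls off the work surface, if the arm or the gripper's body presses on something with over 40 N, if the wrist force passes 120 N, or if a joint passes its speed limit or range.

## Robot

A 6-joint arm with a two-finger parallel gripper is mounted at the origin on the work surface. World frame = base frame: x ahead of the robot, y to its left, z up, the work surface at z = 0. Lengths are in m, angles in degrees, forces in N, time in s.
With the tool pointing down it reaches from about 0.25 to 0.725 m from the base axis. Payload 9.7 kg.
Tool frame: the origin (TCP) lies between the finger pads; the fingertips stand bot.tcp_to_tips ahead of it and the grasp point (between the pads) lies 2 mm behind it (bot.tcp_to_tips is the distance from the TCP to the fingertips, in m); z points along the fingers, y is the line along which they close (so a half turn about z gives the same grasp; the last joint's range is limited). The gripper opens to 85 mm and grips with 20 to 120 N. Pads are 22 mm wide; open, the fingers measure 114 mm over their backs; the gripper's body (76 mm by 85 mm) begins 54 mm behind the grasp point. The pads swing forward as they close: fully open they stand 13 mm farther back than shut.
Start: joints at [-75.86, 4.979, 10.078, 95.1, 0, 90], TCP at [0.134, -0.533, 0.248] pointing down, gripper open.
Joint ranges: [-179.16, 179.16], [-48.56, 103.87], [-65.8, 70.77], [-126.05, 130.52], [-82.76, 87.17], [-180, 180]. Speed limits (degrees/s): [127.2, 127.2, 147.25, 180, 180, 180].

## Interface

Orientations are given as [roll, pitch, yaw] about the fixed x, y, z axes, in that order (R = Rz(yaw) Ry(pitch) Rx(roll)).
In Python, from workcell import sensors, camera, camera_params, bot gives the robot as it stands.
- The arm moves only by the tool apply_moves, never from a script. Its argument "motion" is a list of rows, each an object with "jaw": the opening, from -1 (shut) to 1 (fully open); "xyz": the shift along the tool's x, y, z in mm, a list of three; "twist": the turn about the tool's z in rad. A call has 1 to 5 rows; each row is the pose to reach, as a shift and turn from the pose commanded when the call began, along the tool's axes at that moment; what a row does not reach only later rows make up. A row lasts 1/8 s, in which the tool goes at most 62.5 mm and 10.7 degrees, less where a joint would pass 70% of its speed; a pose out of reach is approached as far as the arm can. A call with a gripper value outside its range is refused whole. The fingers move at their own pace and stop on an object; "grip_force" is the grip in N (left out, the last holds). Time passes only in rows, so rows that repeat a pose let the fingers close. It gives the time, the measured TCP pose, the force, the opening and the grip force at its end, in the units of the state.
- sensors.get_obs(): the state, without advancing time (a new reading comes with each control period).
- camera(name): name is "side" or "top"; returns (picture, depth): 400x640x3 uint8, red, green, blue; 400x640 float32, m along the optical axis (not along the pixel's ray), 0 where there is no reading.
- camera_params(name): a dict with "mtx" (3x3 intrinsics, pixels), "k1" (the pictures are not rectified: a ray, as slopes to the right and down, at radius r is drawn at 1 + k1 r^2 times it, then the intrinsics apply), "rvec" (rotation vector, rad) and "tvec" (3), from world to camera coordinates, as OpenCV has them. Camera axes: x right, y down, z forward; pixel columns grow to the right and rows downward; lengths in m; the calibration is good to about 2 mm. A picture is of the moment at which its call begins. camera_params takes no time and is no camera call.
- bot.job_done(): hands the job in; it is judged then, once.
The state is a dict: "time": time; "q": joint angles; "qd": joint speeds; "joint_efforts": joint torques, N m; "ee_pos": TCP position; "tcp_rot": TCP orientation; "wrist_force": force on the tool from outside, world axes, zero at the start; "torque": the same for the moment, N m; "opening": finger opening in m; "grasp_force": force on a finger pad.
Only numpy, scipy, OpenCV 4.12 (cv2) and the standard library are available. Lean on these libraries where they do the work, as an engineer would, in place of code of your own. Each camera call takes 0.05 s, during which the arm holds its last target. There are 200 camera calls.

## Working session

There is one attempt and no reset: what is moved stays moved. The work goes in short steps, Python scripts to look and compute and a tool call to move; the robot and the scene stay as the last step left them, time stands still between calls to the robot, and variables do not carry over. Pictures are saved under pics/ and viewed, at most 10 in all, crops included, and the job is handed in when it is done.

Besides the shell and the picture viewer there is one more tool, called by a JSON object that holds its "fn" and its "kwargs". apply_moves: Moves the arm, as the interface text tells. Its arguments: {"type":"object","properties":{"motion":{"type":"array","items":{"type":"object","properties":{"jaw":{"type":"number"},"xyz":{"type":"array","items":{"type":"number"}},"twist":{"type":"number"}}}},"grip_force":{"type":"number"}},"required":["motion"]}

```bash
mkdir -p pics; ls; python3 - <<'E'
from workcell import sensors,camera,camera_params,bot
import cv2,numpy as np
print(sensors.get_obs(), bot.tcp_to_tips)
for n in("top","side"):
    p,d=camera(n); np.savez(f"{n}0.npz",p=p,d=d)
    cv2.imwrite(f"pics/{n}0.png",p[:,:,::-1]); print(n,camera_params(n))
E
```

```text
pics
{'time': 0.0, 'q': array([-7.58596566e+01,  5.01167246e+00,  1.00350599e+01,  9.51003925e+01,
        1.01565636e-03,  9.00007966e+01]), 'qd': array([-0.08596147,  0.04547967, -0.01619535,  0.01533384,  0.00097572,
       -0.00749161]), 'joint_efforts': array([-2.50630757e-03, -5.20390141e+01,  4.64800322e+01,  1.63052307e-02,
        4.32181565e-06, -3.83502936e-06]), 'ee_pos': array([ 0.13431751, -0.53313185,  0.247583  ]), 'tcp_rot': array([-1.79922995e+02, -1.01458484e-03,  1.41395455e+01]), 'wrist_force': array([-0.12672536,  0.03627464, -0.59761966]), 'torque': array([ 0.02359286, -0.07224391, -0.00046821]), 'grasp_force': 0.0, 'opening': 0.08521587464550721} 0.017
top {'mtx': array([[412.8211817 ,   0.        , 328.00287411],
       [  0.        , 412.8211817 , 198.59358111],
       [  0.        ,   0.        ,   1.        ]]), 'k1': -0.06802458181924538, 'rvec': array([ 2.15596061, -2.15624773,  0.08703273]), 'tvec': array([0.0449112 , 0.53877217, 1.15549107])}
side {'mtx': array([[368.69527659,   0.        , 321.12581098],
       [  0.        , 368.69527659, 201.46123317],
       [  0.        ,   0.        ,   1.        ]]), 'k1': -0.03753822202751661, 'rvec': array([ 0.18699669, -2.78948988,  1.30619076]), 'tvec': array([0.54893081, 0.09305695, 1.02605513])}
```

View pics/top0.png

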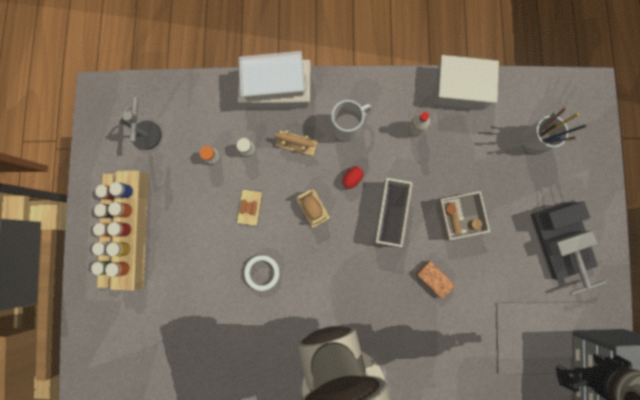

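View pics/side0.png

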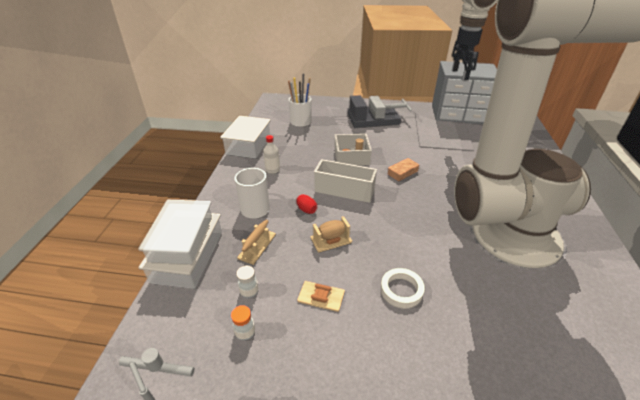

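Top view: the float is in its cradle at (313,208), with the open rest at (249,208), the bin at (394,212) and the tub at (465,215). The red look-alike is at (353,178) and the slim float at (296,142). The side view agrees: cradle at (331,235), rest at (321,296), bin at (345,180).

```bash
cat > h.py <<'E'
import cv2,numpy as np
from workcell import camera,camera_params
def cloud(n,d):
    c=camera_params(n); R=cv2.Rodrigues(c["rvec"])[0]
    v,u=np.mgrid[:400,:640]
    uv=np.stack([u,v],-1).reshape(-1,1,2).astype(np.float64)
    s=cv2.undistortPoints(uv,c["mtx"],np.array([c["k1"],0,0,0])).reshape(400,640,2)
    P=np.dstack([s,np.ones((400,640))])*d[...,None]
    return (P-c["tvec"])@R
def rect(X):
    (c,wh,a)=cv2.minAreaRect((X[:,:2]*1000).astype(np.float32))
    w,h=wh
    if w<h: a+=90; w,h=h,w
    return np.round([*c,w,h,(a+90)%180-90],1)
E
python3 - <<'E'
from h import *
for n,boxes in (("top",dict(cradle=(290,340,182,234),rest=(230,270,182,234),bin=(370,420,170,255))),("side",dict(cradle=(300,360,212,256),rest=(290,350,276,318),bin=(306,384,150,210)))):
    z=np.load(n+"0.npz"); W=cloud(n,z["d"]); hsv=cv2.cvtColor(z["p"],cv2.COLOR_RGB2HSV)
    print(n,"table",np.median(W[220:300,270:300,2]) if n=="top" else "", (z["d"]==0).mean())
    for k,(a,b,c,d) in boxes.items():
        X=W[c:d,a:b].reshape(-1,3); h=hsv[c:d,a:b].reshape(-1,3)
        print(k,"h pct",np.round(np.percentile(X[:,2],[1,50,80,95,99]),4))
        for lo,hi in ((.004,.2),(.004,.013),(.015,.2),(.03,.2),(.05,.2),(.07,.09)):
            m=(X[:,2]>lo)&(X[:,2]<hi)
            if m.sum()>8: print("  ",lo,hi,m.sum(),rect(X[m]),np.round(X[m].mean(0)*1000,1))
        m=(h[:,1]>75)
        if m.sum()>8:print("  sat",m.sum(),rect(X[m]),np.round(X[m].mean(0)*1000,1))
p=np.load("top0.npz")["p"][160:260,220:430]
cv2.imwrite("pics/crop.png",cv2.resize(p,None,fx=3.8,fy=3.8,interpolation=cv2.INTER_CUBIC)[:,:,::-1])
E
```

```text
top table -0.0003125672255994809 0.00401953125
cradle h pct [-0.0058  0.0005  0.0102  0.0604  0.0653]
   0.004 0.2 741 [ 5.171e+02  8.490e+01  1.471e+02  1.433e+02 -1.000e-01] [513.1  87.7  38.5]
   0.004 0.013 255 [ 5.171e+02  8.490e+01  1.471e+02  1.433e+02 -1.000e-01] [511.2  85.3   7.2]
   0.015 0.2 481 [514.6  89.6  90.8  47.3  28.1] [514.   88.9  55.4]
   0.03 0.2 466 [514.6  89.6  90.7  47.3  28.1] [513.9  88.7  56.4]
   0.05 0.2 403 [515.1  89.1  90.4  45.3  28.3] [514.   88.8  58.3]
  sat 716 [483.9  74.  176.5  61.2  28.9] [511.6  88.7  46.1]
rest h pct [-0.0056  0.0009  0.0074  0.0185  0.0239]
   0.004 0.2 678 [514.3 276.7 147.3 110.4   0.8] [516.4 275.   10.5]
   0.004 0.013 498 [514.3 276.7 147.3 110.4   0.8] [516.5 274.6   7.5]
   0.015 0.2 154 [516.7 276.4  43.1  40.9  83.7] [516.1 276.   19.6]
  sat 685 [493.5 158.3 308.5 100.7  79.1] [515.1 274.7  17.2]
bin h pct [-0.0055  0.0026  0.0151  0.0768  0.0802]
   0.004 0.2 1944 [ 504.2 -150.7  241.7  138.    -3.3] [ 500.4 -139.4   29.5]
   0.004 0.013 912 [ 504.2 -150.7  241.7  138.    -3.3] [ 498.5 -137.8    9.6]
   0.015
[... 994 characters left out ...]
1 [516.8 278.7  43.   41.1  82.6] [516.6 279.3  18.8]
  sat 934 [510.7 516.7 560.4 108.5 -88.2] [516.1 284.5  14.9]
bin h pct [-0.0029  0.0149  0.0552  0.0756  0.0791]
   0.004 0.2 2556 [ 491.2 -169.3  378.7  181.8   80.1] [ 497.6 -150.7   45.9]
   0.004 0.013 190 [ 483.  -215.1  287.4  179.    80.8] [ 490.4 -158.3    8.8]
   0.015 0.2 2317 [ 494.3 -146.2  336.6  181.6   77.8] [ 498.4 -149.4   49.6]
   0.03 0.2 1951 [ 495.2 -143.2  329.6  181.5   78.3] [ 499.3 -147.8   54.6]
   0.05 0.2 1107 [ 485.2 -201.6  209.1  181.3   79.7] [ 495.1 -148.4   65.3]
   0.07 0.09 401 [ 496.7 -137.1  181.3   78.1  -11.1] [ 496.4 -134.4   75.5]
  sat 144 [ 534.7  216.1 1165.1  118.   -87.2] [582.4 -22.9  42.8]
```

View pics/crop.png

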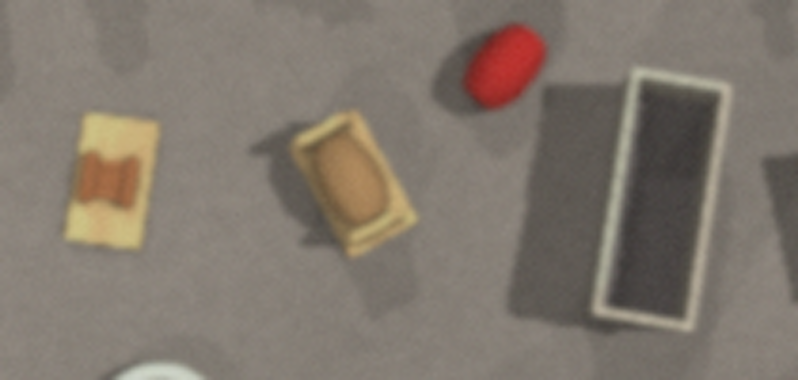

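The crop confirms the headings: the cradle at about +28° holds the float, the rest is at about −8° and the bin at about −10°.

The centres are: cradle (514.5, 90.5), rest (516.7, 277.5), bin (497.3, −136), all in mm.

I'll start moving now and check the sign of joint 6 as I go.

{"fn": "apply_moves", "kwargs": {"motion": [{"jaw": 1,"xyz": [40,-40,0],"twist": 0},{"jaw": 1,"xyz": [82,-80,0],"twist": 0},{"jaw": 1,"xyz": [124,-122,0],"twist": 0},{"jaw": 1,"xyz": [166,-163,0],"twist": 0},{"jaw": 1,"xyz": [208,-205,0],"twist": 0}], "grip_force": 40}}

```text
time: 0.72
ee_pos: [0.2865, -0.2821, 0.2481]
tcp_rot: [-180.0, -0.0, 14.1]
wrist_force: [1.0, -0.2, -0.2]
opening: 0.0853
grasp_force: 0.0
```

```bash
cat > go.py <<'E'
import sys,numpy as np
from scipy.spatial.transform import Rotation as Ro
from workcell import sensors
o=sensors.get_obs(); R=Ro.from_euler("xyz",o["tcp_rot"],degrees=True)
print("t",round(o["time"],2),"pos",np.round(o["ee_pos"]*1000,1),"rpy",np.round(o["tcp_rot"],2),"q",np.round(o["q"],1),"op",round(o["opening"]*1000,1),"gf",round(o["grasp_force"],1),"wf",np.round(o["wrist_force"],1))
if len(sys.argv)>4:
    t=np.array([float(a) for a in sys.argv[1:4]]); yaw=float(sys.argv[4])
    print("shift",np.round(R.inv().apply(t-o["ee_pos"]*1000),1),"twist",round(np.radians(-((yaw-o["tcp_rot"][2]+180)%360-180)),3))
E
python3 go.py 514.5 90.5 248 28
```

```text
t 0.72 pos [ 286.5 -282.1  248.1] rpy [-1.800e+02 -1.000e-02  1.411e+01] q [-44.6 -15.1  -8.6  96.5   0.  121.3] op 85.3 gf 0.0 wf [ 1.  -0.2 -0.2]
shift [ 3.120e+02 -3.057e+02  1.000e-01] twist -0.242
```

{"fn": "apply_moves", "kwargs": {"motion": [{"jaw": 1,"xyz": [30,-30,0],"twist": -0.18},{"jaw": 1,"xyz": [60,-60,0],"twist": -0.36},{"jaw": 1,"xyz": [90,-90,0],"twist": -0.54},{"jaw": 1,"xyz": [120,-120,0],"twist": -0.72},{"jaw": 1,"xyz": [150,-148,0],"twist": -0.9}]}}

```text
time: 1.35
ee_pos: [0.3957, -0.1022, 0.2481]
tcp_rot: [-180.0, 0.0, 66.1]
wrist_force: [0.6, -1.3, -0.4]
opening: 0.0854
grasp_force: 0.0
```

```bash
python3 go.py 514.5 90.5 248 -152
```

```text
t 1.35 pos [ 395.7 -102.2  248.1] rpy [-180.      0.     66.06] q [-14.5 -14.2  -7.8  96.3  -0.   99.5] op 85.4 gf 0.0 wf [ 0.6 -1.3 -0.4]
shift [2.243e+02 3.040e+01 1.000e-01] twist -2.477
```

{"fn": "apply_moves", "kwargs": {"motion": [{"jaw": 1,"xyz": [45,6,0],"twist": -0.18},{"jaw": 1,"xyz": [90,12,0],"twist": -0.36},{"jaw": 1,"xyz": [135,18,0],"twist": -0.54},{"jaw": 1,"xyz": [180,24,0],"twist": -0.72},{"jaw": 1,"xyz": [224,30,0],"twist": -0.9}]}}

```text
time: 1.98
ee_pos: [0.5153, 0.0897, 0.2479]
tcp_rot: [-180.0, -0.0, 117.6]
wrist_force: [0.8, -1.5, 0.3]
opening: 0.0855
grasp_force: 0.0
```

{"fn": "apply_moves", "kwargs": {"motion": [{"jaw": 1,"xyz": [0,0,15],"twist": -0.18},{"jaw": 1,"xyz": [0,0,30],"twist": -0.36},{"jaw": 1,"xyz": [0,0,45],"twist": -0.54},{"jaw": 1,"xyz": [0,0,60],"twist": -0.72},{"jaw": 1,"xyz": [0,0,75],"twist": -0.9}]}}

```text
time: 2.6
ee_pos: [0.5146, 0.0882, 0.1724]
tcp_rot: [-180.0, -0.0, 169.2]
wrist_force: [0.1, 0.3, -0.5]
opening: 0.0854
grasp_force: 0.0
```

{"fn": "apply_moves", "kwargs": {"motion": [{"jaw": 1,"xyz": [0,0,5],"twist": -0.18},{"jaw": 1,"xyz": [0,0,10],"twist": -0.36},{"jaw": 1,"xyz": [0,0,20],"twist": -0.54},{"jaw": 1,"xyz": [0,0,30],"twist": -0.67},{"jaw": 1,"xyz": [0,0,30],"twist": -0.67}]}}

```text
time: 3.22
ee_pos: [0.5142, 0.0882, 0.1423]
tcp_rot: [180.0, -0.1, -152.8]
wrist_force: [0.3, 0.1, 0.5]
opening: 0.0855
grasp_force: 0.0
```

```bash
python3 go.py 514.5 90.5 38 -152; python3 - <<'E'
from h import *
p,d=camera("side"); cv2.imwrite("pics/s1.png",cv2.resize(p[150:300,230:450],None,fx=3,fy=3)[:,:,::-1])
E
```

```text
t 3.23 pos [514.2  88.2 142.3] rpy [ 1.7997e+02 -1.1000e-01 -1.5283e+02] q [  9.7   0.4  -6.4  83.3   0.  -17.4] op 85.5 gf 0.0 wf [0.3 0.1 0.5]
shift [ -1.5   1.9 104.3] twist -0.014
```

View pics/s1.png

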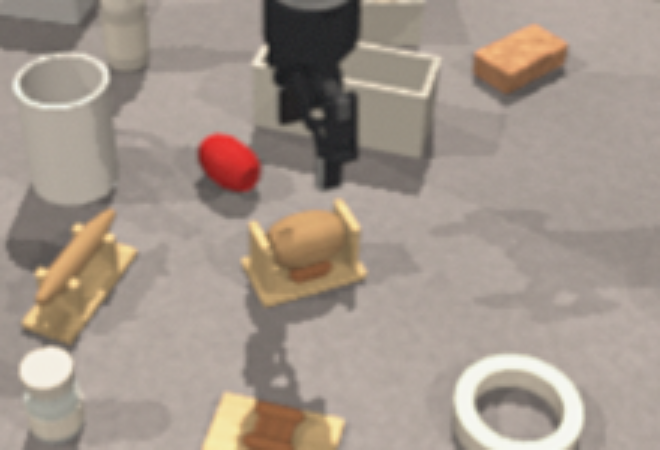

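The open gripper hangs over the cradle, with the float between its cheeks at about (305,240) in the crop. The flanks are clear and the fingers line up across it, so I'll descend.

{"fn": "apply_moves", "kwargs": {"motion": [{"jaw": 1,"xyz": [-1.5,2,25],"twist": -0.014},{"jaw": 1,"xyz": [-1.5,2,50],"twist": -0.014},{"jaw": 1,"xyz": [-1.5,2,75],"twist": -0.014},{"jaw": 1,"xyz": [-1.5,2,95],"twist": -0.014},{"jaw": 1,"xyz": [-1.5,2,104],"twist": -0.014}]}}

```text
time: 3.9
ee_pos: [0.5149, 0.0907, 0.0386]
tcp_rot: [180.0, -0.1, -152.1]
wrist_force: [0.3, 0.1, 0.1]
opening: 0.0854
grasp_force: 0.0
```

{"fn": "apply_moves", "kwargs": {"motion": [{"jaw": -0.2,"xyz": [0,0,0],"twist": 0},{"jaw": -0.2,"xyz": [0,0,0],"twist": 0},{"jaw": -0.2,"xyz": [0,0,0],"twist": 0},{"jaw": -0.2,"xyz": [0,0,0],"twist": 0},{"jaw": -0.2,"xyz": [0,0,0],"twist": 0}], "grip_force": 30}}

```text
time: 4.53
ee_pos: [0.5162, 0.0903, 0.0407]
tcp_rot: [-179.9, 0.1, -152.0]
wrist_force: [0.8, -5.1, 5.9]
opening: 0.0472
grasp_force: 30.7
```

```bash
python3 go.py 514.5 90.5 38 -152
```

```text
t 4.53 pos [516.2  90.3  40.7] rpy [-1.7990e+02  1.2000e-01 -1.5201e+02] q [ 10.    2.5 -15.5  71.8  -0.1 -18. ] op 47.2 gf 30.7 wf [ 0.8 -5.1  5.9]
shift [1.4 0.9 2.7] twist -0.0
```

Gripped at 47 mm. I'll lift it and carry it to the rest.

{"fn": "apply_moves", "kwargs": {"motion": [{"jaw": -0.2,"xyz": [0,0,-10],"twist": 0},{"jaw": -0.2,"xyz": [0,0,-35],"twist": 0},{"jaw": -0.2,"xyz": [0,0,-65],"twist": 0},{"jaw": -0.2,"xyz": [0,0,-95],"twist": 0},{"jaw": -0.2,"xyz": [0,0,-100],"twist": 0}]}}

```text
time: 5.15
ee_pos: [0.516, 0.0911, 0.1417]
tcp_rot: [-180.0, 0.2, -152.0]
wrist_force: [0.7, 0.4, -1.4]
opening: 0.0472
grasp_force: 31.1
```

```bash
python3 go.py 516.7 277.5 138 172; python3 - <<'E'
from h import *
p,d=camera("side"); cv2.imwrite("pics/s2.png",cv2.resize(p[130:330,230:450],None,fx=3,fy=3)[:,:,::-1])
E
```

```text
t 5.15 pos [516.   91.1 141.7] rpy [-179.97    0.19 -151.96] q [ 10.    0.4  -6.4  82.9   0.  -18. ] op 47.2 gf 31.1 wf [ 0.7  0.4 -1.4]
shift [-88.2 164.2   3.9] twist 0.629
```

View pics/s2.png

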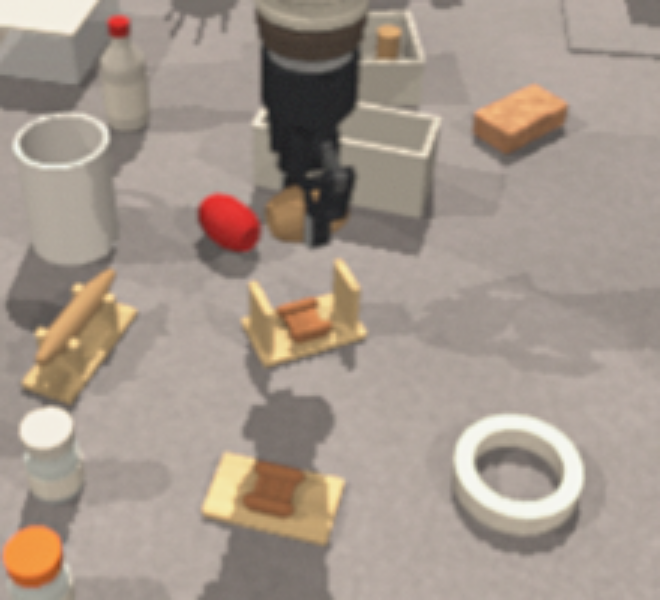

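The float (285,212 in the crop) is lifted clear and held. Next I go over to the rest at (275,495).

{"fn": "apply_moves", "kwargs": {"motion": [{"jaw": -0.2,"xyz": [-18,33,0],"twist": 0.13},{"jaw": -0.2,"xyz": [-40,75,0],"twist": 0.28},{"jaw": -0.2,"xyz": [-62,115,0],"twist": 0.44},{"jaw": -0.2,"xyz": [-80,150,0],"twist": 0.58},{"jaw": -0.2,"xyz": [-88,164,0],"twist": 0.629}]}}

```text
time: 5.82
ee_pos: [0.5148, 0.2787, 0.1374]
tcp_rot: [-179.9, -0.1, 171.9]
wrist_force: [0.3, -0.8, -1.2]
opening: 0.0467
grasp_force: 31.2
```

{"fn": "apply_moves", "kwargs": {"motion": [{"jaw": -0.2,"xyz": [0,0,0],"twist": 0},{"jaw": -0.2,"xyz": [0,0,20],"twist": 0},{"jaw": -0.2,"xyz": [0,0,45],"twist": 0},{"jaw": -0.2,"xyz": [0,0,62],"twist": 0},{"jaw": -0.2,"xyz": [0,0,70],"twist": 0}]}}

```text
time: 6.45
ee_pos: [0.5153, 0.276, 0.0679]
tcp_rot: [-179.9, -0.1, 172.0]
wrist_force: [0.4, -0.5, -0.4]
opening: 0.047
grasp_force: 31.2
```

```bash
python3 go.py 516.7 277.5 41.5 172; python3 - <<'E'
from h import *
for n,(a,b,c,d) in dict(side=(270,370,200,330)).items():
    p,dd=camera(n); W=cloud(n,dd)[c:d,a:b].reshape(-1,3); h=cv2.cvtColor(p,cv2.COLOR_RGB2HSV)[c:d,a:b].reshape(-1,3)
    m=(h[:,1]>75)&(h[:,2]>60)&(W[:,2]>.035)&(W[:,2]<.13)
    print(n,m.sum(),rect(W[m]),np.round(W[m].mean(0)*1000,1),np.percentile(W[m][:,2],[1,99]))
    cv2.imwrite("pics/s3.png",cv2.resize(p[180:340,230:420],None,fx=3,fy=3)[:,:,::-1])
E
```

```text
t 6.45 pos [515.3 276.   67.9] rpy [-1.7994e+02 -8.0000e-02  1.7199e+02] q [28.2 10.1 -4.2 75.8 -0.  36.2] op 47.0 gf 31.2 wf [ 0.4 -0.5 -0.4]
shift [-1.2  1.7 26.4] twist -0.0
side 339 [507.  194.1 285.5  65.   86. ] [494.8 252.1  76.8] [0.03617346 0.12438609]
```

View pics/s3.png

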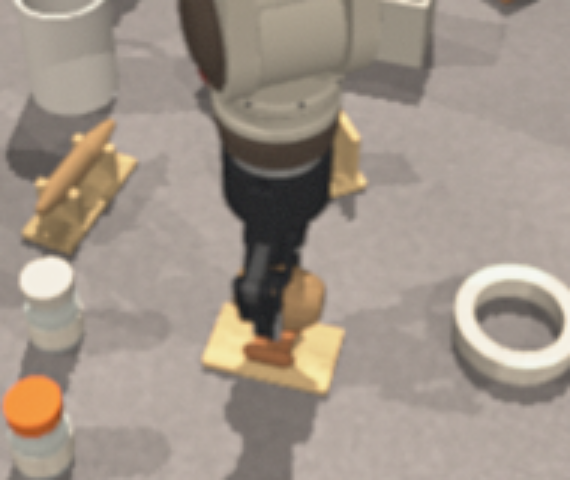

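The float is held above the rails at about (282,300) in the crop, possibly up to 10 mm off-centre towards the robot. That is within tolerance, so I'll lower and release.

{"fn": "apply_moves", "kwargs": {"motion": [{"jaw": -0.2,"xyz": [-4,1.7,6],"twist": 0},{"jaw": -0.2,"xyz": [-4,1.7,12],"twist": 0},{"jaw": -0.2,"xyz": [-4,1.7,18],"twist": 0},{"jaw": -0.2,"xyz": [-4,1.7,23],"twist": 0},{"jaw": -0.2,"xyz": [-4,1.7,26],"twist": 0}]}}

```text
time: 7.12
ee_pos: [0.5199, 0.2779, 0.0429]
tcp_rot: [-180.0, -0.0, 172.0]
wrist_force: [-0.0, -0.9, -1.1]
opening: 0.0468
grasp_force: 31.2
```

{"fn": "apply_moves", "kwargs": {"motion": [{"jaw": -0.2,"xyz": [0,0,0],"twist": 0},{"jaw": -0.1,"xyz": [0,0,0],"twist": 0},{"jaw": 0.1,"xyz": [0,0,0],"twist": 0},{"jaw": 0.4,"xyz": [0,0,0],"twist": 0},{"jaw": 0.9,"xyz": [0,0,0],"twist": 0}]}}

```text
time: 7.75
ee_pos: [0.5201, 0.278, 0.0435]
tcp_rot: [180.0, 0.0, 172.0]
wrist_force: [-0.3, -0.3, -0.3]
opening: 0.0757
grasp_force: 0.0
```

{"fn": "apply_moves", "kwargs": {"motion": [{"jaw": 1,"xyz": [0,0,0],"twist": 0},{"jaw": 1,"xyz": [0,0,-20],"twist": 0},{"jaw": 1,"xyz": [0,0,-50],"twist": 0},{"jaw": 1,"xyz": [0,0,-80],"twist": 0},{"jaw": 1,"xyz": [0,0,-100],"twist": 0}]}}

```text
time: 8.38
ee_pos: [0.5203, 0.2781, 0.145]
tcp_rot: [179.9, 0.1, 172.0]
wrist_force: [-0.3, -0.3, -0.8]
opening: 0.0854
grasp_force: 0.0
```

{"fn": "apply_moves", "kwargs": {"motion": [{"jaw": 1,"xyz": [30,0,0],"twist": 0.18},{"jaw": 1,"xyz": [75,0,0],"twist": 0.36},{"jaw": 1,"xyz": [115,0,0],"twist": 0.54},{"jaw": 1,"xyz": [140,0,0],"twist": 0.72},{"jaw": 1,"xyz": [150,0,0],"twist": 0.9}]}}

```text
time: 9.0
ee_pos: [0.3703, 0.299, 0.1437]
tcp_rot: [180.0, -0.0, 120.1]
wrist_force: [-0.3, 0.9, -0.3]
opening: 0.0853
grasp_force: 0.0
```

```bash
python3 go.py 516.7 277.5 138 82; python3 - <<'E'
from h import *
for n,(a,b,c,d) in dict(side=(285,355,250,320),top=(225,280,175,240)).items():
    p,dd=camera(n); W=cloud(n,dd)[c:d,a:b].reshape(-1,3); h=cv2.cvtColor(p,cv2.COLOR_RGB2HSV)[c:d,a:b].reshape(-1,3)
    for lo in (.015,.03,.04,.05):
        m=(h[:,1]>60)&(W[:,2]>lo)&(W[:,2]<.075)
        if m.sum()>5: print(n,m.sum(),rect(W[m]),np.round(W[m].mean(0)*1000,1),np.percentile(W[m][:,2],[1,99]))
    if n=="side": cv2.imwrite("pics/s4.png",cv2.resize(p[180:340,230:420],None,fx=3,fy=3)[:,:,::-1])
E
```

```text
t 9.0 pos [370.3 299.  143.7] rpy [ 1.7997e+02 -1.0000e-02  1.2014e+02] q [ 38.9  -6.  -12.4  83.6   0.   98.8] op 85.3 gf 0.0 wf [-0.3  0.9 -0.3]
shift [-92.2 115.8   5.7] twist 0.666
side 632 [517.8 280.3  66.6  42.7  -2.8] [516.6 288.1  50.4] [0.01667573 0.06548024]
side 554 [517.8 280.3  66.5  42.7  -2.8] [516.4 287.   54.6] [0.0328302  0.06553721]
side 508 [517.8 280.3  66.5  42.7  -2.8] [516.7 286.1  56.3] [0.04088593 0.06558364]
side 409 [517.9 279.9  66.4  40.7   0.9] [516.8 283.5  59. ] [0.05033674 0.06590664]
top 372 [517.1 276.   66.3  46.   -9.9] [515.9 272.5  55.6] [0.01733188 0.06696883]
top 354 [517.2 275.9  66.1  46.   -9.9] [516.2 273.2  57.5] [0.0391535  0.06712362]
top 350 [517.2 275.9  66.1  46.   -9.9] [516.2 273.4  57.7] [0.04363807 0.06715802]
top 316 [517.  276.4  64.9  45.1  -9.9] [516.3 274.6  59. ] [0.05019739 0.06745041]
```

View pics/s4.png

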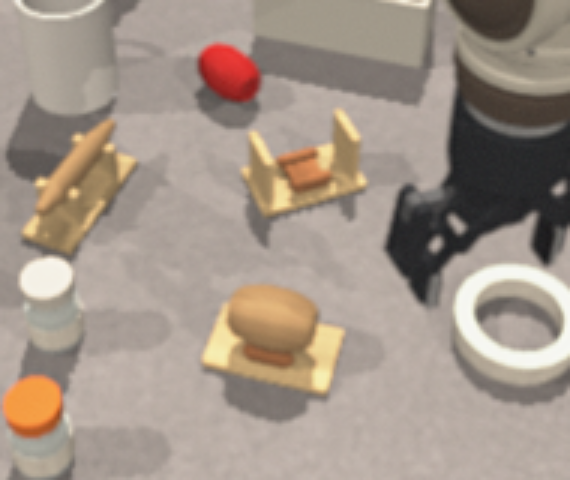

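The float lies on the rest, let go, at about (517.4, 277.5) mm and −8° (crop pixel 272,318). Next is the end grasp at tool yaw 82°.

{"fn": "apply_moves", "kwargs": {"motion": [{"jaw": 1,"xyz": [-15,20,0],"twist": 0.17},{"jaw": 1,"xyz": [-42,53,0],"twist": 0.34},{"jaw": 1,"xyz": [-70,88,0],"twist": 0.5},{"jaw": 1,"xyz": [-88,110,0],"twist": 0.63},{"jaw": 1,"xyz": [-92.5,116.5,0],"twist": 0.666}]}}

```text
time: 9.72
ee_pos: [0.5203, 0.2774, 0.1426]
tcp_rot: [-180.0, 0.0, 82.3]
wrist_force: [-0.5, -0.7, -0.3]
opening: 0.0853
grasp_force: 0.0
```

{"fn": "apply_moves", "kwargs": {"motion": [{"jaw": 1,"xyz": [0,0,0],"twist": 0},{"jaw": 1,"xyz": [0,0,10],"twist": 0},{"jaw": 1,"xyz": [0,0,20],"twist": 0},{"jaw": 1,"xyz": [0,0,30],"twist": 0},{"jaw": 1,"xyz": [0,0,30],"twist": 0}]}}

```text
time: 10.35
ee_pos: [0.518, 0.2779, 0.1121]
tcp_rot: [-179.9, 0.1, 82.3]
wrist_force: [1.0, 0.9, 0.1]
opening: 0.0852
grasp_force: 0.0
```

```bash
python3 go.py 517.4 277.5 40 82
```

```text
t 10.35 pos [518.  277.9 112.1] rpy [-1.7992e+02  6.0000e-02  8.2300e+01] q [ 28.2   9.7   0.3  80.6   0.  125.9] op 85.2 gf 0.0 wf [1.  0.9 0.1]
shift [-0.5 -0.4 72.1] twist 0.005
```

{"fn": "apply_moves", "kwargs": {"motion": [{"jaw": 1,"xyz": [0,0,15],"twist": 0},{"jaw": 1,"xyz": [0,0,32],"twist": 0},{"jaw": 1,"xyz": [0,0,50],"twist": 0},{"jaw": 1,"xyz": [0,0,64],"twist": 0},{"jaw": 1,"xyz": [0,0,72],"twist": 0}]}}

```text
time: 10.98
ee_pos: [0.5184, 0.2779, 0.0399]
tcp_rot: [-179.9, 0.0, 82.3]
wrist_force: [0.0, 0.9, -0.7]
opening: 0.0855
grasp_force: 0.0
```

{"fn": "apply_moves", "kwargs": {"motion": [{"jaw": 0.7,"xyz": [0,0,0],"twist": 0},{"jaw": 0.3,"xyz": [0,0,0],"twist": 0},{"jaw": 0.3,"xyz": [0,0,0],"twist": 0},{"jaw": 0.3,"xyz": [0,0,0],"twist": 0},{"jaw": 0.3,"xyz": [0,0,0],"twist": 0}], "grip_force": 40}}

```text
time: 11.6
ee_pos: [0.519, 0.2782, 0.0418]
tcp_rot: [180.0, -0.0, 82.3]
wrist_force: [0.1, -1.2, 2.9]
opening: 0.0654
grasp_force: 45.1
```

```bash
python3 go.py 517.4 277.5 40 82;python3 - <<'E'
from h import *
p,dd=camera("side")
cv2.imwrite("pics/s5.png",cv2.resize(p[200:340,230:420],None,fx=3,fy=3)[:,:,::-1])
E
```

```text
t 11.6 pos [519.  278.2  41.8] rpy [ 1.7996e+02 -2.0000e-02  8.2260e+01] q [ 28.2  11.3  -5.8  72.9  -0.  125.9] op 65.4 gf 45.1 wf [ 0.1 -1.2  2.9]
shift [-0.9 -1.5  1.8] twist 0.005
```

View pics/s5.png

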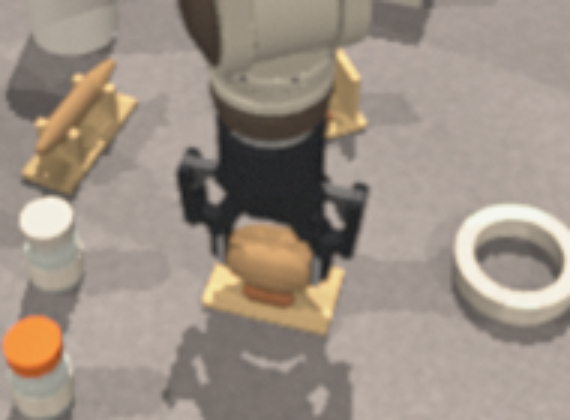

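The pads hold both flat ends at 65 mm opening (float at 270,258 in the crop). I'll lift and carry it to the bin.

{"fn": "apply_moves", "kwargs": {"motion": [{"jaw": 0.3,"xyz": [0,0,-10],"twist": 0},{"jaw": 0.3,"xyz": [0,0,-35],"twist": 0},{"jaw": 0.3,"xyz": [0,0,-70],"twist": 0},{"jaw": 0.3,"xyz": [0,0,-105],"twist": 0},{"jaw": 0.3,"xyz": [0,0,-120],"twist": 0}]}}

```text
time: 12.28
ee_pos: [0.5193, 0.2784, 0.1637]
tcp_rot: [179.9, -0.1, 82.3]
wrist_force: [0.4, 0.5, -0.8]
opening: 0.0651
grasp_force: 44.9
```

```bash
python3 go.py 497.3 -136 160 79.8
```

```text
t 12.28 pos [519.3 278.4 163.7] rpy [ 1.7988e+02 -1.0000e-01  8.2270e+01] q [ 28.2   9.3   5.5  86.    0.  125.9] op 65.1 gf 44.9 wf [ 0.4  0.5 -0.8]
shift [-413.6   34.     3.1] twist 0.043
```

{"fn": "apply_moves", "kwargs": {"motion": [{"jaw": 0.3,"xyz": [-25,2,0],"twist": 0.01},{"jaw": 0.3,"xyz": [-65,5,0],"twist": 0.01},{"jaw": 0.3,"xyz": [-110,9,0],"twist": 0.02},{"jaw": 0.3,"xyz": [-155,13,0],"twist": 0.02},{"jaw": 0.3,"xyz": [-200,17,0],"twist": 0.03}]}}

```text
time: 12.9
ee_pos: [0.5075, 0.0753, 0.1598]
tcp_rot: [-179.9, 0.0, 80.5]
wrist_force: [1.0, -0.5, -1.0]
opening: 0.0653
grasp_force: 44.9
```

{"fn": "apply_moves", "kwargs": {"motion": [{"jaw": 0.3,"xyz": [-45,4,0],"twist": 0},{"jaw": 0.3,"xyz": [-95,7,0],"twist": 0.01},{"jaw": 0.3,"xyz": [-145,11,0],"twist": 0.01},{"jaw": 0.3,"xyz": [-190,15,0],"twist": 0.01},{"jaw": 0.3,"xyz": [-212,17,0],"twist": 0.01}]}}

```text
time: 13.52
ee_pos: [0.4889, -0.1369, 0.1597]
tcp_rot: [-179.9, 0.0, 79.8]
wrist_force: [0.1, 1.3, -0.6]
opening: 0.0653
grasp_force: 44.8
```

{"fn": "apply_moves", "kwargs": {"motion": [{"jaw": 0.3,"xyz": [0,0,0],"twist": 0},{"jaw": 0.3,"xyz": [0,0,0],"twist": 0},{"jaw": 0.3,"xyz": [0,0,0],"twist": 0}]}}

```text
time: 13.9
ee_pos: [0.4905, -0.1335, 0.161]
tcp_rot: [-180.0, -0.0, 80.0]
wrist_force: [-0.1, -0.5, -1.1]
opening: 0.0651
grasp_force: 44.8
```

```bash
python3 go.py 497.3 -136 110 79.8;python3 - <<'E'
from h import *
p,dd=camera("side")
cv2.imwrite("pics/s6.png",cv2.resize(p[60:230,250:440],None,fx=3.5,fy=3.5)[:,:,::-1])
W=cloud("side",dd); h=cv2.cvtColor(p,cv2.COLOR_RGB2HSV)
a=np.s_[100:190,300:390]
m=(h[a][...,1]>90)&(h[a][...,2]>60)&(W[a][...,2]>.13)&(W[a][...,2]<.2)&(abs(W[a][...,1]+.136)<.06)&(h[a][...,0]<25)
X=W[a][m]; print(m.sum(),rect(X),np.round(X.mean(0)*1000),np.percentile(X,[1,99],axis=0).round(3))
E
```

```text
t 13.9 pos [ 490.5 -133.5  161. ] rpy [-1.7997e+02 -1.0000e-02  8.0030e+01] q [-15.2  -1.6  -6.3  85.3   0.   84.7] op 65.1 gf 44.8 wf [-0.1 -0.5 -1.1]
shift [-1.3  7.2 51. ] twist 0.004
308 [ 489.5 -126.2   66.8   34.5   -3. ] [ 490. -121.  171.] [[ 0.461 -0.142  0.148]
 [ 0.522 -0.11   0.185]]
```

View pics/s6.png

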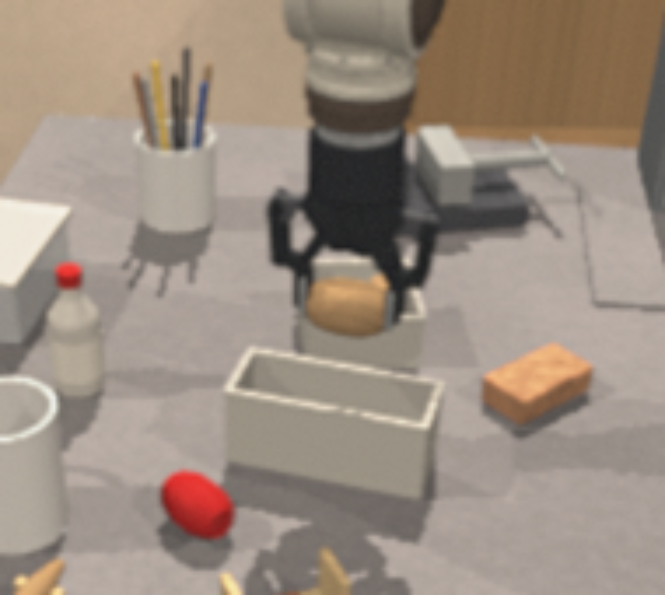

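The float hangs level over the bin at about (348,305) in the crop, lined up with it. I'll correct the centring and then lower it slowly.

{"fn": "apply_moves", "kwargs": {"motion": [{"jaw": 0.3,"xyz": [-1.5,5,0],"twist": 0.004},{"jaw": 0.3,"xyz": [-1.5,7,10],"twist": 0.004},{"jaw": 0.3,"xyz": [-1.5,7,22],"twist": 0.004},{"jaw": 0.3,"xyz": [-1.5,7,30],"twist": 0.004},{"jaw": 0.3,"xyz": [-1.5,7,33],"twist": 0.004}]}}

```text
time: 14.58
ee_pos: [0.4969, -0.1369, 0.1273]
tcp_rot: [-179.9, -0.0, 79.7]
wrist_force: [0.1, 0.7, -1.0]
opening: 0.065
grasp_force: 44.8
```

```bash
python3 go.py 497.3 -136.3 35 79.8;python3 - <<'E'
from h import *
for n,a in dict(side=np.s_[100:200,300:390],top=np.s_[165:260,365:425]).items():
    p,dd=camera(n); W=cloud(n,dd)[a]; h=cv2.cvtColor(p,cv2.COLOR_RGB2HSV)[a]
    m=(h[...,1]>90)&(h[...,2]>60)&(W[...,2]>.095)&(W[...,2]<.18)&(abs(W[...,1]+.136)<.06)&(h[...,0]<25)
    X=W[m]; print(n,m.sum(),len(X)>20 and np.percentile(X,[1,99],axis=0).round(3))
    m=(W[...,2]>.07)&(W[...,2]<.084)&(h[...,1]<50); 
    print("rim",m.sum(),rect(W[m]))
E
```

```text
t 14.57 pos [ 496.9 -136.9  127.3] rpy [-1.7993e+02 -1.0000e-02  7.9740e+01] q [-15.4  -0.4  -8.8  81.6   0.   84.9] op 65.0 gf 44.8 wf [ 0.1  0.7 -1. ]
shift [ 0.6  0.4 92.3] twist -0.001
side 283 [[ 0.467 -0.146  0.117]
 [ 0.528 -0.113  0.153]]
rim 556 [ 558.5 -382.6  579.6  334.5   87. ]
top 0 False
rim 168 [ 501.3 -111.9  179.7   28.5   -8.1]
```

{"fn": "apply_moves", "kwargs": {"motion": [{"jaw": 0.3,"xyz": [0.5,0.5,8],"twist": 0},{"jaw": 0.3,"xyz": [0.5,0.5,16],"twist": 0},{"jaw": 0.3,"xyz": [0.5,0.5,24],"twist": 0},{"jaw": 0.3,"xyz": [0.5,0.5,32],"twist": 0},{"jaw": 0.3,"xyz": [0.5,0.5,38],"twist": 0}]}}

```text
time: 15.3
ee_pos: [0.4977, -0.1366, 0.0896]
tcp_rot: [-180.0, -0.0, 79.7]
wrist_force: [-0.2, -0.4, -1.0]
opening: 0.0651
grasp_force: 44.8
```

{"fn": "apply_moves", "kwargs": {"motion": [{"jaw": 0.3,"xyz": [0,0,6],"twist": 0},{"jaw": 0.3,"xyz": [0,0,12],"twist": 0},{"jaw": 0.3,"xyz": [0,0,18],"twist": 0},{"jaw": 0.3,"xyz": [0,0,24],"twist": 0},{"jaw": 0.3,"xyz": [0,0,28],"twist": 0}]}}

```text
time: 15.92
ee_pos: [0.4978, -0.1365, 0.0618]
tcp_rot: [-180.0, -0.0, 79.7]
wrist_force: [0.9, -0.0, -1.7]
opening: 0.0653
grasp_force: 44.8
```

```bash
python3 go.py 497.3 -136.3 35 79.8
```

```text
t 15.93 pos [ 497.8 -136.5   61.8] rpy [-179.98   -0.     79.75] q [-15.3   1.  -14.8  74.3   0.   84.9] op 65.3 gf 44.8 wf [ 0.9 -0.  -1.7]
shift [ 0.2 -0.5 26.8] twist -0.001
```

No contact so far. I'll take the last part in small steps.

{"fn": "apply_moves", "kwargs": {"motion": [{"jaw": 0.3,"xyz": [0,0,4],"twist": 0},{"jaw": 0.3,"xyz": [0,0,8],"twist": 0},{"jaw": 0.3,"xyz": [0,0,12],"twist": 0},{"jaw": 0.3,"xyz": [0,0,16],"twist": 0},{"jaw": 0.3,"xyz": [0,0,20],"twist": 0}]}}

```text
time: 16.55
ee_pos: [0.4979, -0.1366, 0.042]
tcp_rot: [180.0, -0.0, 79.7]
wrist_force: [-0.0, 0.3, -0.6]
opening: 0.0655
grasp_force: 44.8
```

{"fn": "apply_moves", "kwargs": {"motion": [{"jaw": 0.3,"xyz": [0,0,1],"twist": 0},{"jaw": 0.3,"xyz": [0,0,2],"twist": 0},{"jaw": 0.3,"xyz": [0,0,3],"twist": 0},{"jaw": 0.3,"xyz": [0,0,4],"twist": 0}]}}

```text
time: 17.05
ee_pos: [0.4979, -0.1366, 0.0383]
tcp_rot: [180.0, 0.0, 79.7]
wrist_force: [0.0, -0.4, -0.8]
opening: 0.0652
grasp_force: 44.8
```

```bash
python3 go.py 497.3 -136.3 35 79.8
```

```text
t 17.05 pos [ 497.9 -136.6   38.3] rpy [179.99   0.    79.74] q [-15.3   1.7 -16.7  71.6   0.   84.9] op 65.2 gf 44.8 wf [ 0.  -0.4 -0.8]
shift [ 0.2 -0.7  3.3] twist -0.001
```

{"fn": "apply_moves", "kwargs": {"motion": [{"jaw": 0.3,"xyz": [0,0,1],"twist": 0},{"jaw": 0.3,"xyz": [0,0,2],"twist": 0},{"jaw": 0.3,"xyz": [0,0,2],"twist": 0}]}}

```text
time: 17.42
ee_pos: [0.4978, -0.1366, 0.0362]
tcp_rot: [-180.0, -0.0, 79.7]
wrist_force: [-0.3, -0.7, -0.5]
opening: 0.0653
grasp_force: 44.8
```

{"fn": "apply_moves", "kwargs": {"motion": [{"jaw": 0.3,"xyz": [0,0,0.7],"twist": 0},{"jaw": 0.3,"xyz": [0,0,1.3],"twist": 0},{"jaw": 0.3,"xyz": [0,0,1.3],"twist": 0}]}}

```text
time: 17.8
ee_pos: [0.4978, -0.1366, 0.0349]
tcp_rot: [-180.0, -0.0, 79.7]
wrist_force: [-0.5, 0.5, -1.3]
opening: 0.0653
grasp_force: 44.8
```

{"fn": "apply_moves", "kwargs": {"motion": [{"jaw": 0.3,"xyz": [0,0,0.5],"twist": 0},{"jaw": 0.3,"xyz": [0,0,1],"twist": 0},{"jaw": 0.3,"xyz": [0,0,1],"twist": 0}]}}

```text
time: 18.18
ee_pos: [0.4979, -0.1366, 0.0342]
tcp_rot: [180.0, 0.0, 79.7]
wrist_force: [-0.4, 0.9, 0.3]
opening: 0.0653
grasp_force: 45.2
```

{"fn": "apply_moves", "kwargs": {"motion": [{"jaw": 0.4,"xyz": [0,0,0],"twist": 0},{"jaw": 0.55,"xyz": [0,0,0],"twist": 0},{"jaw": 0.7,"xyz": [0,0,0],"twist": 0},{"jaw": 0.9,"xyz": [0,0,0],"twist": 0},{"jaw": 0.9,"xyz": [0,0,0],"twist": 0}]}}

```text
time: 18.8
ee_pos: [0.4979, -0.1366, 0.034]
tcp_rot: [180.0, -0.0, 79.7]
wrist_force: [-0.1, 1.2, -0.3]
opening: 0.0814
grasp_force: 0.0
```

{"fn": "apply_moves", "kwargs": {"motion": [{"jaw": 0.9,"xyz": [0,0,-8],"twist": 0},{"jaw": 0.9,"xyz": [0,0,-22],"twist": 0},{"jaw": 0.9,"xyz": [0,0,-45],"twist": 0},{"jaw": 0.9,"xyz": [0,0,-75],"twist": 0},{"jaw": 0.9,"xyz": [0,0,-110],"twist": 0}]}}

```text
time: 19.42
ee_pos: [0.4977, -0.1365, 0.1458]
tcp_rot: [180.0, 0.0, 79.7]
wrist_force: [0.7, -0.3, -0.6]
opening: 0.0813
grasp_force: 0.0
```

{"fn": "apply_moves", "kwargs": {"motion": [{"jaw": 0.9,"xyz": [20,0,-30],"twist": 0},{"jaw": 0.9,"xyz": [60,10,-50],"twist": 0},{"jaw": 0.9,"xyz": [100,-30,-50],"twist": 0},{"jaw": 0.9,"xyz": [130,-70,-50],"twist": 0},{"jaw": 0.9,"xyz": [150,-100,-50],"twist": 0}]}}

```text
time: 20.05
ee_pos: [0.425, 0.0301, 0.1952]
tcp_rot: [179.9, -0.0, 79.8]
wrist_force: [0.2, 0.8, 1.2]
opening: 0.0812
grasp_force: 0.0
```

```bash
python3 go.py;python3 - <<'E'
from h import *
p,dd=camera("top"); a=np.s_[165:265,360:430]
W=cloud("top",dd)[a]; h=cv2.cvtColor(p,cv2.COLOR_RGB2HSV)[a]
m=(h[...,1]>70)&(h[...,0]<25)&(W[...,2]>.03)&(W[...,2]<.075)
if m.sum()>5: print(m.sum(),rect(W[m]),np.percentile(W[m][:,2],[5,95]))
cv2.imwrite("pics/t7.png",cv2.resize(p[150:280,340:450],None,fx=4,fy=4)[:,:,::-1])
E
```

```text
t 20.05 pos [425.   30.1 195.2] rpy [ 1.7993e+02 -3.0000e-02  7.9790e+01] q [  4.  -12.8 -12.6  90.1   0.  104.3] op 81.2 gf 0.0 wf [0.2 0.8 1.2]
362 [ 487.7 -140.7  326.4   62.3   28.4] [0.03640183 0.05775721]
```

View pics/t7.png

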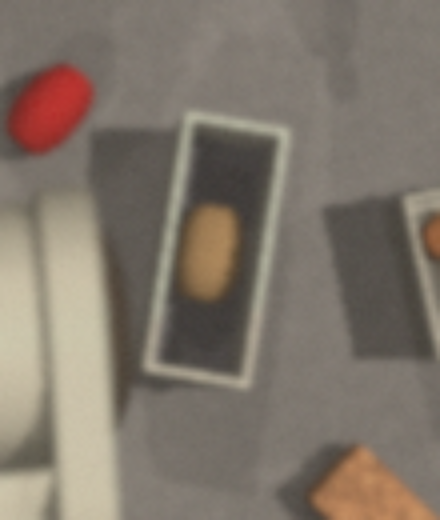

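The float (210,252 in the crop) lies lengthways on the bottom of the bin, near the middle. Its top is at about 57 mm, which puts its centre at about 33 mm. I'll hand the job in.

{"fn": "apply_moves", "kwargs": {"motion": [{"jaw": 0.9,"xyz": [0,0,0],"twist": 0},{"jaw": 0.9,"xyz": [0,0,0],"twist": 0},{"jaw": 0.9,"xyz": [0,0,0],"twist": 0},{"jaw": 0.9,"xyz": [0,0,0],"twist": 0}]}}

```text
time: 20.6
ee_pos: [0.4264, 0.0284, 0.1938]
tcp_rot: [-180.0, 0.0, 79.7]
wrist_force: [-0.4, 0.7, -0.0]
opening: 0.0812
grasp_force: 0.0
```

```bash
python3 -c "
from workcell import bot
print(bot.job_done())"
```

```text
the job is handed in; nothing more can be done
None
```

The float was laid on the open rest and let go, re-gripped by its two ends, lowered into the bin and released; it lies lengthways on the bottom, and the job was handed in at about 20.6 s (no verdict was returned).

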